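# Fit the collecting pan and the knife rotor to the sample mill, and hold the rotor home

## Robot

A 6-joint arm with a two-finger parallel gripper is mounted at the origin on the work surface. World frame = base frame: x ahead of the robot, y to its left, z up, the work surface at z = 0. Lengths are in m, angles in rad, forces in N, time in s.
With the tool pointing down it reaches from about 0.35 to 0.85 m from the base axis. Payload 8.1 kg.
Tool frame: the origin (TCP) lies on the centre line of the jaws, within the pads' length; the fingertips stand robot.tip_reach ahead of it and the grasp point (between the pads) lies 5 mm behind it (robot.tip_reach is the distance from the TCP to the fingertips, in m); z points along the fingers, y is the direction in which the jaws open and shut (so a half turn about z gives the same grasp; the last joint's range is limited). The gripper opens to 93 mm and grips with 3 to 60 N. Pads are 15 mm wide; open, the fingers measure 128 mm over their backs; the gripper's body (75 mm by 188 mm) begins 65 mm behind the grasp point.
Start: joints at [-0.085, 0.13, 1.488, -0, 1.523, -0.085], TCP at [0.6, 0, 0.233] pointing down, gripper open.
Joint ranges: [-2.96, 2.96], [-0.89, 2.26], [0.02, 2.5], [-1.34, 4.48], [0, 2.73], [-2.66, 2.66]. Speed limits (rad/s): [2.39, 2.39, 2.79, 3.14, 3.14, 3.14].

## Interface

Orientations are given as a rotation vector (axis times angle).
In Python, from plant import sensors, read_camera, robot gives the robot as it stands.
- The arm moves only by the tool play_rows, never from a script. Its argument "series" is a list that holds one entry, the list of rows, each a list of 5 numbers: the closure, from -1 (fully open) to 1 (shut), then the shift along the world's x, y, z in m, then the turn about the world's z in rad. A call has 1 to 8 rows; each row is the pose to reach, as a shift and turn from the pose commanded when the call began; what a row does not reach only later rows make up. A row lasts 1/10 s, in which the tool goes at most 50 mm and 8.59 degrees, less where a joint would pass 70% of its speed; a pose out of reach is approached as far as the arm can. A call with a gripper value outside its range is refused whole. The fingers move at their own pace and stop on an object; "force" is the grip in N (left out, the last holds). Time passes only in rows, so rows that repeat a pose let the fingers close. It gives the time, the measured TCP pose, the force and the opening at its end, in the units of the state.
- sensors.read_state(): the state, without advancing time (a new reading comes with each control period).
- read_camera(name): name is "scene" or "side" or "wrist"; returns a dict with "color" (400x640x3 uint8, red, green, blue), "range_z" (400x640 float32, m along the optical axis (not along the pixel's ray), 0 where there is no reading), "intrinsics" (3x3 intrinsics, pixels), "rvec" (rotation vector, rad) and "tvec" (3), from world to camera coordinates, as OpenCV has them. Camera axes: x right, y down, z forward; pixel columns grow to the right and rows downward; lengths in m; the calibration is good to about 2 mm. A picture is of the moment at which its call begins.
- robot.close_job(): hands the job in, once; it reports no verdict.
The state is a dict: "t": time; "q": joint angles; "dq": joint speeds; "joint_torque": joint torques, N m; "tool_pos": TCP position; "orientation": TCP orientation; "force": force on the tool from outside, world axes, zero at the start; "wrist_torque": the same for the moment, N m; "opening": finger opening in m.
Only numpy, scipy, OpenCV 4.12 (cv2) and the standard library are available. Lean on these libraries where they do the work, as an engineer would, in place of code of your own. Each camera call takes 0.05 s, during which the arm holds its last target.

## Task

Get the bench sample mill ready: set the ring-shaped stainless collecting pan over the drive hub, flat on the floor of the mill's well, and let go of it. Then take the two-bladed knife rotor out of the rotor stand, put its keyed shaft into the hub, turn it until the key slips into the keyway, and keep pushing down against the ejector spring until its flange is flush on the hub. Finish while still gripping the rotor and pressing it fully home, so that a colleague can tighten the shaft lock, and leave the pin rotor and everything else on the bench where it is.

Things in the scene. Friction and masses are not known exactly. Their poses are not given: they have to be found in the camera images.
- mill: fixed sample mill, lid off: white box 260 (its x) x 230 (its y) mm, deck 145 mm high, two lid catches 20 mm high beside the well; round stainless well, inner diameter 148 mm, rim at 160 mm, floor at 105 mm above the bench. Origin on the bench under the well's axis, z up.
- well_floor (a point): centre of the well's floor, on the axis of the well and hub, 105 mm above the bench; z up. The nested pan's origin comes to this point.
- hub_mouth (a point): centre of the top face of the mill's steel drive hub, 156 mm above the bench; z up along the bore, x points level from the axis to the keyway. Hub: outside diameter 45 mm (top edge bevelled), round bore 24 mm, one keyway 10 mm wide cut in the bore's wall out to 18.5 mm from the axis, open at the top, running the full depth; small bevels at the mouth.
- ejector (a joint): sprung ejector pin at the bottom of the bore: 0 = up (its top 38 mm below the hub's mouth), grows in m as it is pressed; 0.008 when the rotor is fully home, travel 0.012. It pushes up with 6 N at 0 and 10 N at 0.008, more than the rotor's weight: a rotor that is let go rises 8 mm again.
- pan: loose stainless collecting pan, 0.2 to 0.4 kg: ring-shaped trough 143 mm over the rolled rim, outer wall 30 mm high, floor 3 mm thick, with a central open collar 41 mm high, 56 mm outside and 50 mm inside diameter, which fits over the hub and can be gripped across its outside from above. Origin at the centre of the underside, z up; round about z.
- knife_rotor: loose two-bladed rotor, 0.28 to 0.46 kg, upright in one of the stand's sleeves. Origin at the centre of the shaft's lower end, z up the shaft, x to the key. Shaft 22 mm diameter, 0 to 46 mm up, end bevelled; flange 50 mm, 46 to 52 mm, lands on the hub; two blades 22 mm wide along +x and -x, top at 54 mm, reaching 60 mm out, ends bent down to 44 mm. Home: origin 46 mm below hub_mouth.
- pin_rotor: the other, unwanted rotor in the stand: same shaft and knob, but a round disc 86 mm diameter with 8 upright pins instead of blades; leave it.
- rotor_stand: fixed stand: black plate 270 (its x) x 90 mm, 8 mm thick, with two grey sleeves (inner diameter 38, outer 54 mm, tops at 56 mm) at x = +75 and -75 mm; a rotor's flange rests on the sleeve's top, so its origin is 10 mm above the bench. Either rotor may be in either sleeve. Origin under the plate's centre.
- tin_open: bystander: open aluminium weighing tin, 54 mm diameter, 30 mm high; origin under its centre
- tin_shut: bystander: lidded aluminium weighing tin, 57 mm diameter, 36 mm high; origin under its centre
- brush: bystander: cleaning brush 190 mm long lying on the bench
- jar: bystander: sample jar 64 mm diameter, 85 mm high; origin under its centre
- drive_hub (a joint): the hub's rotation on the motor's shaft (rad, counter-clockwise from above; at 0 the keyway points along the mill's x). It turns, but stiffly (about 0.25 Nm), so it stays put when the key rubs on it.
- rotor_grip (a point): middle of the knife rotor's round fluted grip knob (36 mm diameter, from 52 to 94 mm above the shaft's lower end), 73 mm above the rotor's origin, same axes; on the knob's top face a short dark index line shows the key's side. Any grip across the knob will do.
- rotor_key (a point): lower end of the knife rotor's key, at the key's outer face, 17 mm out along the rotor's +x and 14 mm above the shaft's lower end; the key is 8 mm wide and runs up to 42 mm. So the plain end of the shaft enters the bore 14 mm before the key meets the hub's face.
There are look-alikes about, which are no part of the job. Leave any orange, red or yellow look-alike of the knife_rotor alone.

How it is judged:
By the outcome, as a careful person would: the job done as asked, in the order asked, and still so for the second after the job is handed in, while the arm keeps its last pose, push and grip.
It also fails if it takes over 61 s, if anything falls off the work surface, if the arm or the gripper's body presses on something with over 40 N, if the wrist force passes 120 N, or if a joint passes its speed limit or range.

## Working session

There is one attempt and no reset: what is moved stays moved. The work goes in short steps, Python scripts to look and compute and a tool call to move; the robot and the scene stay as the last step left them, time stands still between calls to the robot, and variables do not carry over. Pictures are saved under pics/ and viewed, and the job is handed in when it is done.

Besides the shell and the picture viewer there is one more tool, called as name(argument=value, ...) on one line, values as JSON. play_rows: Moves the arm, as the interface text tells. Its arguments: {"type":"object","properties":{"series":{"type":"array","items":{"type":"array","items":{"type":"array","items":{"type":"number"}}}},"force":{"type":"number"}},"required":["series"]}

```bash
ls; mkdir -p pics
cat > h.py <<'E'
import numpy as np, cv2
from plant import sensors, read_camera, robot
def cam(n, save=None):
    c=read_camera(n)
    if save: cv2.imwrite('pics/'+save+'.png', cv2.cvtColor(c['color'],cv2.COLOR_RGB2BGR))
    np.savez('/tmp/'+n+'.npz',**c)
    return c
def load(n): return dict(np.load('/tmp/'+n+'.npz'))
def cloud(c):
    K=c['intrinsics'];z=c['range_z'];h,w=z.shape
    u,v=np.meshgrid(np.arange(w),np.arange(h))
    P=np.stack([(u-K[0,2])/K[0,0]*z,(v-K[1,2])/K[1,1]*z,z],-1)
    R=cv2.Rodrigues(np.array(c['rvec'],float))[0]
    W=(P-np.array(c['tvec'],float).ravel())@R
    W[z<=0]=np.nan
    return W
def ray(c,u,v,h):
    "world point on plane z=h"
    K=c['intrinsics'];R=cv2.Rodrigues(np.array(c['rvec'],float))[0]
    o=-R.T@np.array(c['tvec'],float).ravel()
    d=R.T@np.array([(u-K[0,2])/K[0,0],(v-K[1,2])/K[1,1],1])
    return o+d*(h-o[2])/d[2]
def proj(c,p):
    return cv2.projectPoints(np.array(p,float).reshape(-1,3),np.array(c['rvec'],float),np.array(c['tvec'],float),c['intrinsics'],None)[0].reshape(-1,2)
def crop(c,u0,u1,v0,v1,name,s=4):
    im=cv2.cvtColor(c['color'],cv2.COLOR_RGB2BGR)[v0:v1,u0:u1]
    cv2.imwrite('pics/'+name+'.png',cv2.resize(im,None,fx=s,fy=s,interpolation=cv2.INTER_CUBIC))
E
python3 - <<'E'
from h import *
for n in ('scene','side','wrist'):
    c=cam(n,n+'0'); R=cv2.Rodrigues(np.array(c['rvec'],float))[0]; print(n,-R.T@np.array(c['tvec']).ravel(),R[2], c['intrinsics'][0,0])
print(sensors.read_state()); print(robot.tip_reach)
E
```

```text
pics
scene [0.77061106 0.48878231 0.96362299] [-0.29526875 -0.52230228 -0.80001043] 361.62418798955116
side [ 0.16236589 -0.6793813   0.94525772] [ 0.30207946  0.57575781 -0.75977032] 372.01406907161123
wrist [0.59921489 0.06690121 0.38382077] [-0.00204274 -0.24045455 -0.97065825] 326.00806407171945
{'t': 0.15, 'q': array([-8.54119310e-02,  1.30963254e-01,  1.48903610e+00,  3.67413146e-05,
        1.52300322e+00, -8.53725177e-02]), 'dq': array([ 7.69221144e-04, -1.72583195e-03, -4.36999960e-03,  7.94257128e-05,
       -1.70127348e-04, -5.83560708e-04]), 'joint_torque': array([ 8.59073725e-05, -5.60473788e+01, -4.92333663e+01,  7.68201635e-02,
        3.05504061e-02, -1.41810942e-04]), 'tool_pos': array([5.99579812e-01, 6.45478102e-05, 2.31839176e-01]), 'orientation': array([-2.22070776e+00, -2.22061628e+00,  1.38218782e-03]), 'force': array([-0.28467273,  0.2188684 , -0.70234401]), 'wrist_torque': array([0.01448513, 0.01585798, 0.00534357]), 'opening': 0.09322389721679077}
0.014
```

View pics/scene0.png

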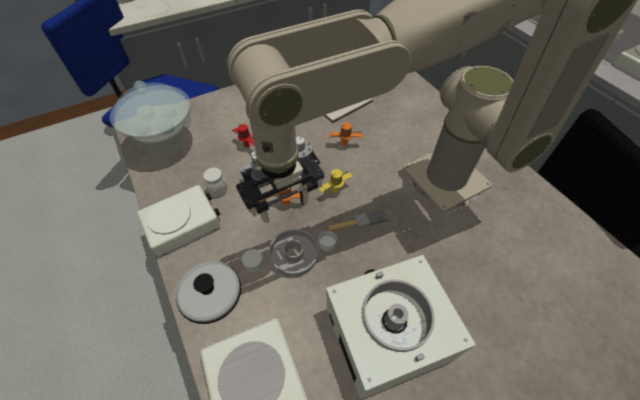

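View pics/side0.png

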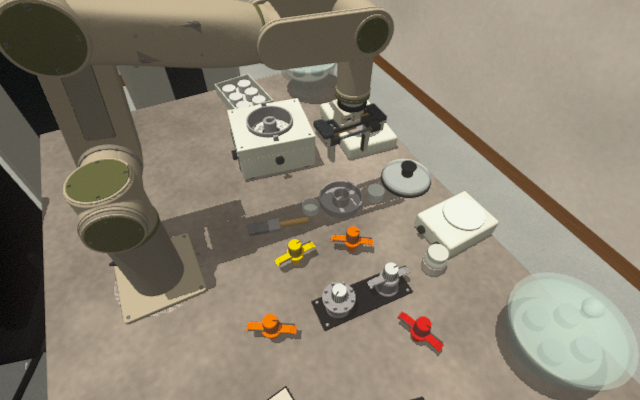

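View pics/wrist0.png

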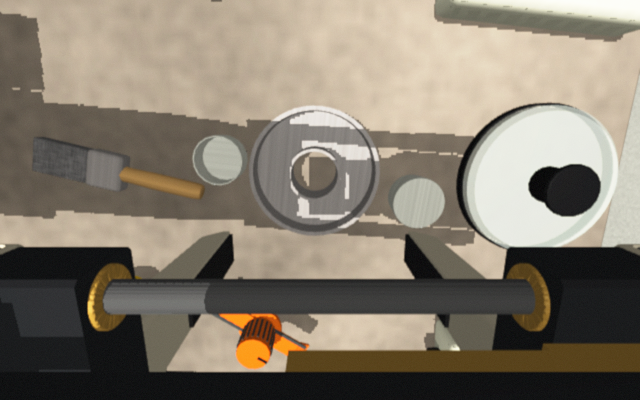

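The side picture shows these that could pass for the knife rotor: the grey two-bladed one in the stand (392,275), the grey pin rotor in the stand (339,297), orange at (352,238) and (270,327), yellow (295,250), red (421,328). I choose the grey one at (392,275). The pan is at (341,197) and the mill at (270,125).

Run:
```python
from h import *
c=load('side'); crop(c,300,430,235,335,'side_stand',6); crop(c,220,325,90,180,'side_mill',7)
s=load('scene'); crop(s,320,475,255,390,'scene_mill',5); w=load('wrist'); crop(w,180,460,90,250,'wrist_pan',2)
# clouds
def fitc(P):
    x,y=P[:,0],P[:,1];A=np.c_[2*x,2*y,np.ones(len(x))];b=x*x+y*y
    r=np.linalg.lstsq(A,b,rcond=None)[0];return r[0],r[1],np.sqrt(r[2]+r[0]**2+r[1]**2)
for n,cc in(('side',c),('scene',s),('wrist',w)):
    W=cloud(cc)
    print(n,'bench z',np.nanmedian(W[...,2]))
W=cloud(c);print('knob tops side',W[263:272,385:395,2].max(), W[287:296,335:343].reshape(-1,3)[::17])
W=cloud(s);print('mill deck',W[290,340:350],W[350,455])
print('wrist pan',cloud(w)[100:245:8,315])
```

```text
side bench z 0.0008457886346767366
scene bench z 0.00039221918483945827
wrist bench z 0.002090368197210965
knob tops side 0.10789227269001694 [[        nan         nan         nan]
 [ 0.39906231 -0.31034999  0.1024074 ]
 [ 0.39750476 -0.31804363  0.10659696]
 [ 0.3980851  -0.32240715  0.10317293]
 [ 0.39651946 -0.32997594  0.10742674]]
mill deck [[0.56648972 0.22139689 0.14409872]
 [0.56468539 0.22288837 0.14513968]
 [0.56263208 0.22405337 0.14518029]
 [0.55985042 0.22430409 0.14238223]
 [0.55885225 0.22678681 0.14652062]
 [0.55644994 0.22751952 0.1452135 ]
 [0.55417041 0.22841161 0.1443962 ]
 [0.5517233  0.22911215 0.14296621]
 [0.54981869 0.23045993 0.14357802]
 [0.54790908 0.23179673 0.14416026]] [0.42020679 0.45679989 0.14372479]
wrist pan [[ 5.94226892e-01  9.04064412e-02  8.19136424e-05]
 [ 5.94604424e-01  8.06136102e-02  2.95074010e-02]
 [ 5.94245143e-01  7.29642197e-02  2.31130739e-03]
 [ 5.94253781e-01  6.41702050e-02  3.39203872e-03]
 [ 5.94234160e-01  5.52590692e-02  2.31070864e-03]
 [ 5.94235252e-01  4.62799848e-02  2.82145695e-03]
 [ 5.94646167e-01  3.96636823e-02  3.46566389e-02]
 [ 5.94189302e-01  2.77038410e-02  1.80039824e-04]
 [ 5.94173812e-01  1.82305028e-02 -5.57729216e-04]
 [ 5.94188386e-01  8.95681215e-03  1.00116680e-03]
 [ 5.94175251e-01 -7.24034709e-04  4.53913745e-04]
 [ 5.94162573e-01 -1.05395063e-02 -5.17928604e-05]
 [ 5.94583770e-01 -1.30102925e-02  3.23749466e-02]
 [ 5.94191913e-01 -2.95481259e-02  3.10264050e-03]
 [ 5.94176645e-01 -3.97429921e-02  2.41628401e-03]
 [ 5.94187410e-01 -4.94926627e-02  3.70565552e-03]
 [ 5.94366871e-01 -5.50541609e-02  1.77362119e-02]
 [ 5.94138402e-01 -7.10764772e-02  9.72621460e-04]
 [ 5.94118833e-01 -8.20257326e-02 -7.81205302e-06]]
```

View pics/side_stand.png

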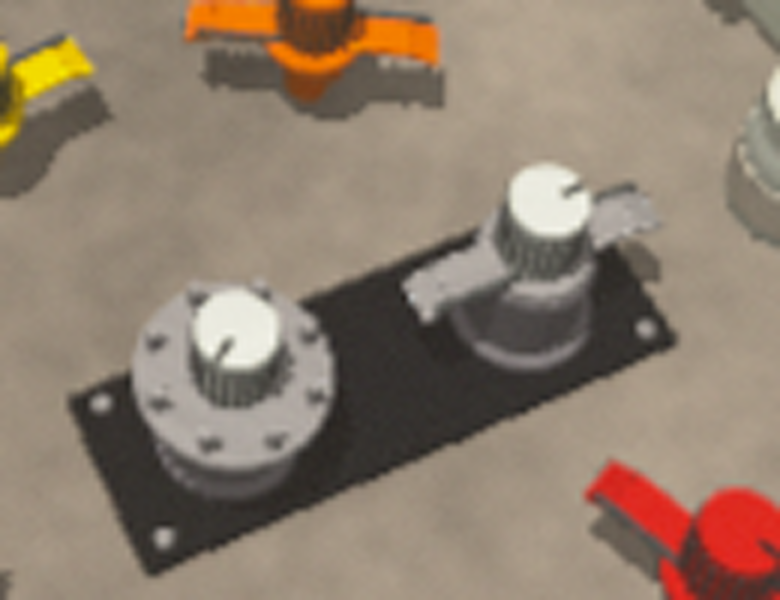

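View pics/side_mill.png

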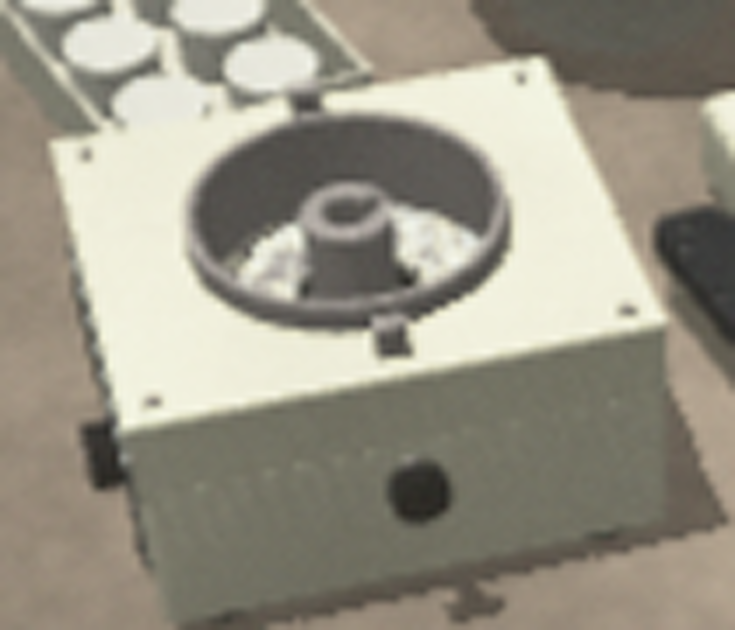

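View pics/scene_mill.png

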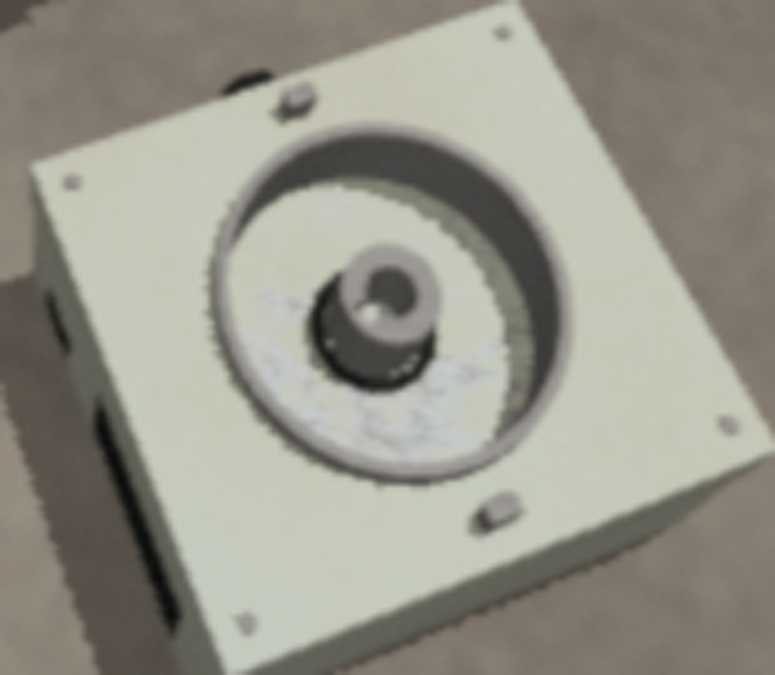

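View pics/wrist_pan.png

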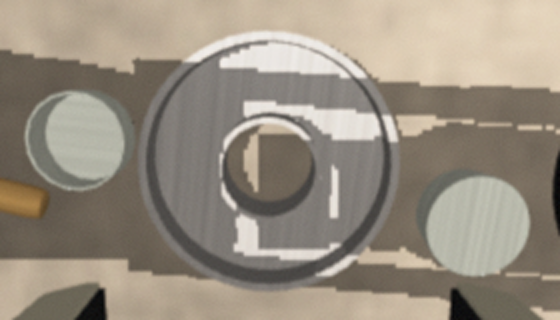

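```bash
cat >> h.py <<'E'
def fitc(P):
    x,y=P[:,0],P[:,1];A=np.c_[2*x,2*y,np.ones(len(x))];b=x*x+y*y
    r=np.linalg.lstsq(A,b,rcond=None)[0];return np.round([r[0],r[1],np.sqrt(r[2]+r[0]**2+r[1]**2)],4),len(x)
def sel(W,cx,cy,r,z0,z1):
    m=(np.hypot(W[...,0]-cx,W[...,1]-cy)<r)&(W[...,2]>z0)&(W[...,2]<z1);return m
def ellfit(c,mask,h):
    "centre of the enclosing circle of a mask's pixels put on plane h"
    p=np.argwhere(mask)[:,::-1]; return np.array([ray(c,u,v,h) for u,v in p])
E
python3 - <<'E'
from h import *
for n in('side','scene','wrist'):
    c=load(n);W=cloud(c)
    m=sel(W,.594,.013,.085,.026,.036)&~sel(W,.594,.013,.055,.0,.1); 
    P=W[m];print(n,'panrim',fitc(P))
    m=sel(W,.594,.013,.035,.036,.048);print('  collar',fitc(W[m]))
for n,uv in(('side',(270,120)),('scene',(396,315))):
    c=load(n);W=cloud(c);x,y=W[uv[1]-4:uv[1]+4,uv[0]-4:uv[0]+4].reshape(-1,3).mean(0)[:2]
    print(n,x,y)
    c0=fitc(W[sel(W,x,y,.1,.156,.164)&~sel(W,x,y,.05,0,.3)]);print('  rim',c0)
    x,y=c0[0][:2];m=sel(W,x,y,.035,.150,.162);print('  hub',fitc(W[m]),W[m].mean(0))
for n,uv in(('side',(390,269)),('side',(339,290)),):
    c=load(n);W=cloud(c);p=np.nanmean(W[uv[1]-4:uv[1]+4,uv[0]-4:uv[0]+4].reshape(-1,3),0);print(n,p)
    m=sel(W,p[0],p[1],.03,.101,.112);q=W[m];print(q.mean(0),q.min(0),q.max(0),len(q))
E
```

```text
side panrim (array([0.5915, 0.0108, 0.0694]), 202)
  collar (array([0.5923, 0.0108, 0.0265]), 71)
scene panrim (array([0.592 , 0.0145, 0.0694]), 265)
  collar (array([0.5929, 0.0144, 0.0267]), 83)
wrist panrim (array([0.5925, 0.0121, 0.0692]), 1971)
  collar (array([0.5933, 0.0121, 0.0263]), 505)
side 0.486827185545951 0.33636873630164865
  rim (array([0.4827, 0.334 , 0.0781]), 223)
  hub (array([0.4821, 0.3309, 0.019 ]), 90) [0.48206354 0.33008187 0.15461696]
scene 0.48048893423742767 0.3294007796129731
  rim (array([0.4827, 0.3334, 0.0773]), 618)
  hub (array([0.4832, 0.3352, 0.0183]), 240) [0.48242943 0.33520482 0.15516461]
side [ 0.54978679 -0.3224769   0.10410881]
[ 0.55353598 -0.32259386  0.10412135] [ 0.53672998 -0.34058952  0.10103543] [ 0.5707207  -0.30436668  0.10789227] 130
side [ 0.40360375 -0.31513532  0.10391537]
[ 0.40400962 -0.31534288  0.10411957] [ 0.38701087 -0.33199243  0.10130075] [ 0.42153125 -0.29791926  0.10966566] 148
```

play_rows(series=[[[-0.6,-0.007,0.012,-0.05,0],[-0.6,-0.007,0.012,-0.1,0],[-0.6,-0.007,0.012,-0.14,0],[-0.6,-0.007,0.012,-0.17,0],[-0.6,-0.007,0.012,-0.19,0],[-0.6,-0.007,0.012,-0.206,0],[-0.6,-0.007,0.012,-0.206,0]]], force=30)

```text
t: 0.85
tool_pos: [0.5909, 0.0121, 0.0238]
orientation: [-2.219, -2.219, 0.005]
force: [-0.2, 0.5, -0.6]
opening: 0.0745
```

play_rows(series=[[[1,0.001,0,0,0],[1,0.001,0,0,0],[1,0.001,0,0,0],[1,0.001,0,0,0],[1,0.001,0,0,0]]], force=35)

```text
t: 1.35
tool_pos: [0.5952, 0.0119, 0.0284]
orientation: [2.22, 2.22, 0.003]
force: [-0.7, 0.4, 6.9]
opening: 0.0546
```

Run:
```python
from h import *
print(sensors.read_state()['opening']); cam('wrist','w1')
```

```text
0.054587239964447254
```

View pics/w1.png

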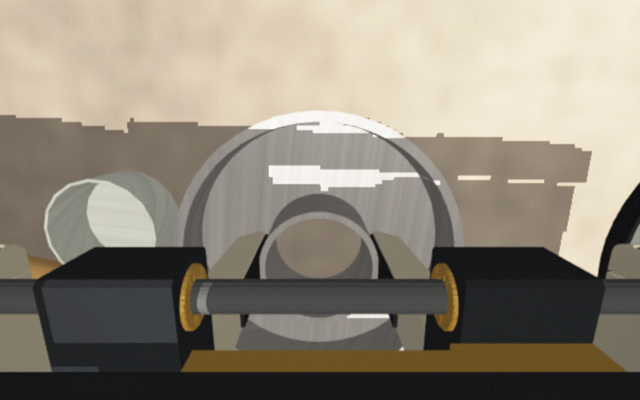

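play_rows(series=[[[1,0,0,0.02,0],[1,0,0,0.05,0],[1,0,0,0.1,0],[1,0,0,0.15,0],[1,0,0,0.2,0],[1,0,0,0.23,0],[1,0,0,0.24,0],[1,0,0,0.24,0]]])

```text
t: 2.2
tool_pos: [0.5947, 0.012, 0.2678]
orientation: [2.22, 2.22, 0.003]
force: [0.2, 0.5, -3.7]
opening: 0.0553
```

Run:
```python
from h import *
s=sensors.read_state();print(s['opening'],s['tool_pos'],s['force'],s['orientation'],s['wrist_torque']); cam('wrist','w2');cam('side','s2')
W=cloud(load('side'))
m=sel(W,s['tool_pos'][0],s['tool_pos'][1],.09,.23,.29)
print(fitc(W[sel(W,.594,.012,.085,.2,.27)&~sel(W,.594,.012,.062,.2,.3)]))
q=W[m][:,2];print(np.percentile(q,[1,5,50,95]))
```

```text
0.05534089127737066 [0.59465942 0.01198036 0.26784955] [ 0.24559203  0.52839477 -3.74404846] [2.22001845 2.2200317  0.00280559] [ 0.03461831 -0.0379309   0.01741138]
(array([0.5919, 0.01  , 0.0683]), 668)
[0.23742007 0.23874409 0.25355168 0.277341  ]
```

View pics/s2.png

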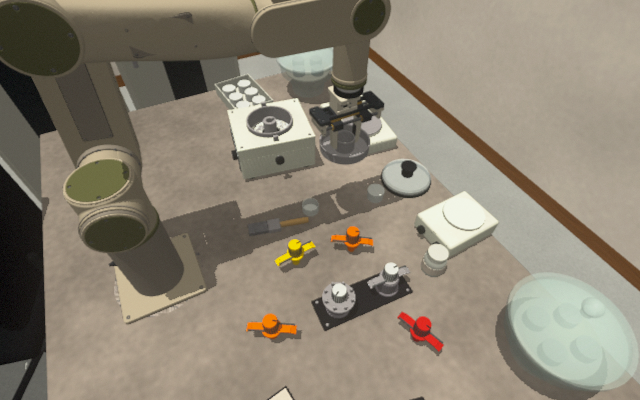

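View pics/w2.png

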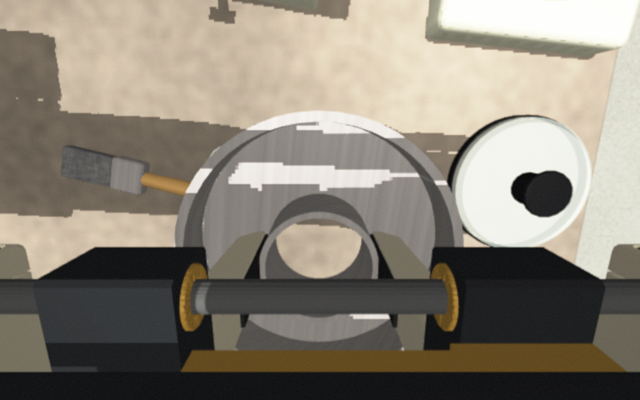

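play_rows(series=[[[1,-0.02,0.03,0.03,0],[1,-0.04,0.06,0.06,0],[1,-0.06,0.09,0.09,0],[1,-0.08,0.12,0.12,0],[1,-0.1,0.15,0.15,0],[1,-0.112,0.178,0.18,0],[1,-0.112,0.178,0.18,0],[1,-0.112,0.178,0.18,0]]])

```text
t: 3.1
tool_pos: [0.4819, 0.1904, 0.4445]
orientation: [-2.219, -2.223, 0.004]
force: [0.5, 0.2, -3.0]
opening: 0.055
```

Run:
```python
from h import *
s=sensors.read_state();print(s['opening'],s['tool_pos'],s['orientation']); c=cam('wrist','w3');crop(c,210,430,0,130,'w3c',3)
W=cloud(c)
x,y=.483,.3328
for k in range(2):
    r=fitc(W[sel(W,x,y,.1,.154,.166)&~sel(W,x,y,.05,0,.3)]);print('rim',r);x,y=r[0][:2]
q=W[sel(W,x,y,.03,.148,.165)];print('hub',fitc(q),q.mean(0))
```

```text
0.05501827604974195 [0.48193608 0.19043964 0.444517  ] [-2.21898511 -2.22255787  0.0037739 ]
rim (array([0.4825, 0.3323, 0.0762]), 1445)
rim (array([0.4825, 0.3323, 0.0762]), 1445)
hub (array([0.4827, 0.3324, 0.0182]), 797) [0.48175653 0.33281507 0.15568654]
```

View pics/w3c.png

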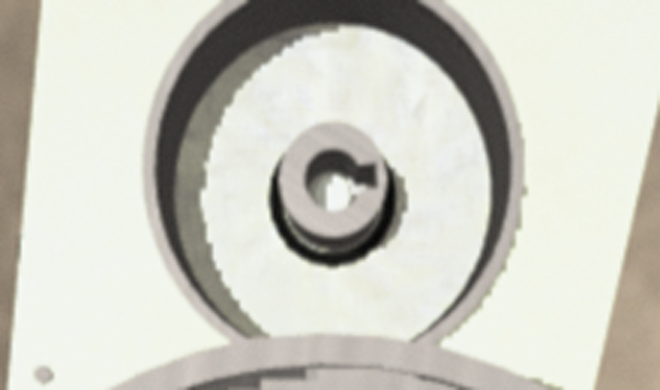

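Run:
```python
from h import *
c=load('wrist');crop(c,295,345,35,85,'w3d',12)
print(proj(c,[.4826,.3324,.156]))
for u,v in((372/3+210,166/3),(372/3+210,184/3)): print(ray(c,u,v,.156))
```

```text
[[320.63706752  59.63546418]]
[0.49930379 0.33745598 0.156     ]
[0.49940912 0.33046743 0.156     ]
```

View pics/w3d.png

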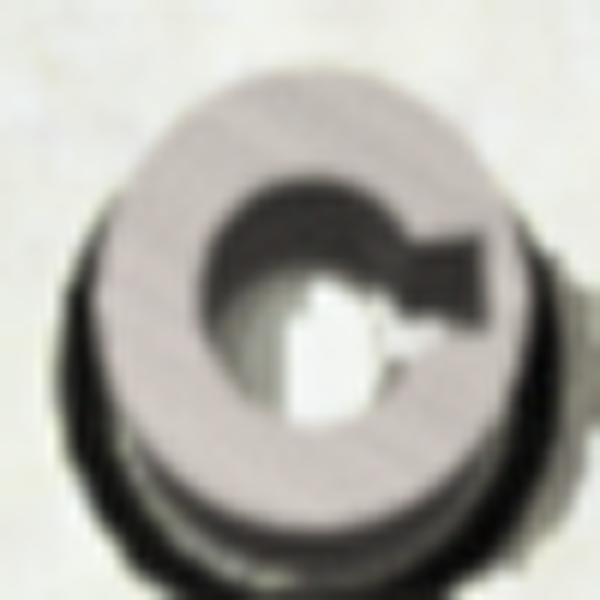

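play_rows(series=[[[1,0,0.04,-0.02,0],[1,0,0.08,-0.06,0],[1,0.0005,0.12,-0.11,0],[1,0.0005,0.142,-0.16,0],[1,0.0005,0.142,-0.2,0],[1,0.0005,0.142,-0.22,0],[1,0.0005,0.142,-0.22,0],[1,0.0005,0.142,-0.22,0]]])

```text
t: 3.95
tool_pos: [0.482, 0.3304, 0.2249]
orientation: [-2.222, -2.219, 0.007]
force: [1.3, 0.6, -1.8]
opening: 0.0549
```

Run:
```python
from h import *
s=sensors.read_state();print(s['opening'],s['tool_pos'],s['orientation'],s['force']); c=cam('wrist','w4');crop(c,180,460,80,360,'w4c',2.5)
c=cam('scene','sc4');crop(c,300,500,200,390,'sc4c',4)
```

```text
0.054856402575455085 [0.48201802 0.33043355 0.22485022] [-2.22221669 -2.21935391  0.00667041] [ 1.30043007  0.63834807 -1.76860885]
```

View pics/w4c.png

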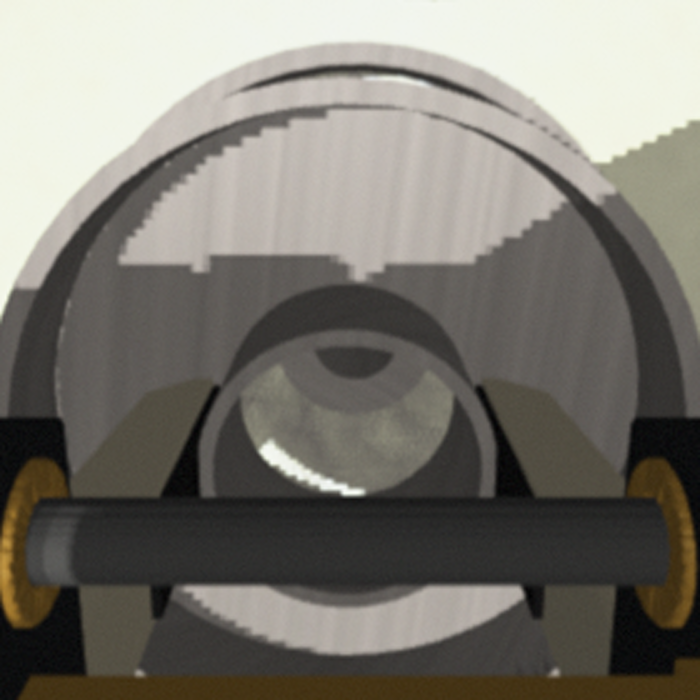

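View pics/sc4c.png

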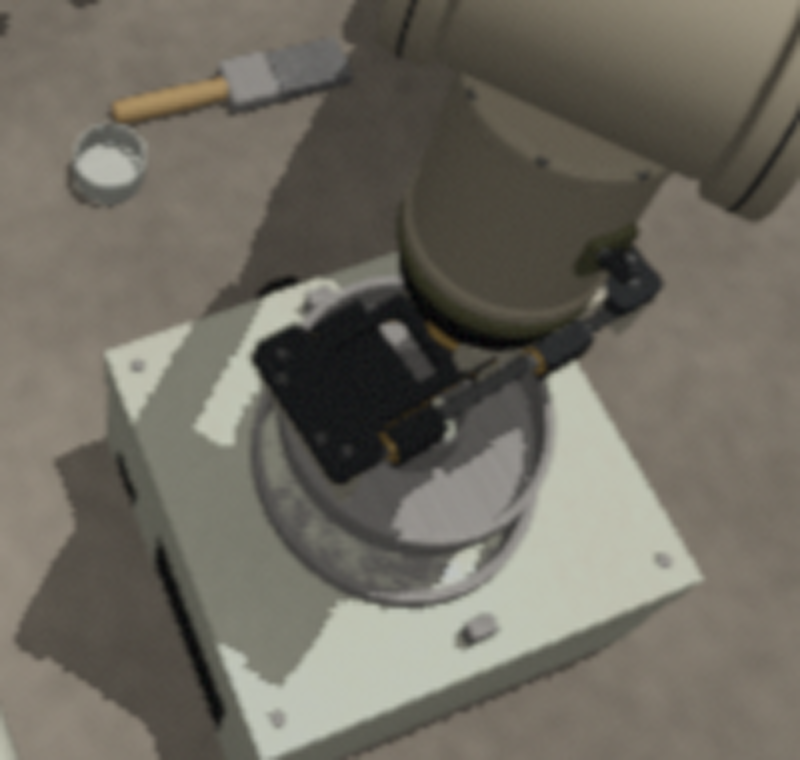

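Run:
```python
from h import *
c=load('wrist')
s=sensors.read_state();print(s['tool_pos'])
def o(p): return (proj(c,p)[0]-[180,80])*2.5
print('hub',o([.4826,.3324,.156]),'collar top',o([.482,.3304,.2249-.0284+.041]))
for a in range(0,360,30):
    a=np.radians(a); print(np.degrees(a),'bore',o([.4826+.012*np.cos(a),.3324+.012*np.sin(a),.156]).round(),'hubO',o([.4826+.0215*np.cos(a),.3324+.0215*np.sin(a),.156]).round())
W=cloud(c)
q=W[sel(W,.482,.331,.032,.225,.25)];print('collar',fitc(q),q[:,2].max(),np.median(q[:,2]))
q=W[sel(W,.482,.331,.08,.218,.232)&~sel(W,.482,.331,.055,0,1)];print('pan rim',fitc(q))
```

```text
[0.48386711 0.3316606  0.22879226]
hub [351.4505311  340.01656275] collar top [348.88248021 474.77954905]
0.0 bore [394. 340.] hubO [428. 340.]
29.999999999999996 bore [389. 320.] hubO [418. 303.]
59.99999999999999 bore [373. 304.] hubO [390. 275.]
90.0 bore [352. 299.] hubO [352. 265.]
119.99999999999999 bore [330. 304.] hubO [313. 275.]
150.0 bore [314. 319.] hubO [285. 303.]
180.0 bore [309. 340.] hubO [275. 340.]
210.00000000000003 bore [315. 360.] hubO [286. 376.]
239.99999999999997 bore [330. 375.] hubO [314. 402.]
270.0 bore [351. 380.] hubO [351. 412.]
300.0 bore [372. 375.] hubO [389. 402.]
330.0 bore [388. 360.] hubO [417. 376.]
collar (array([0.4817, 0.3312, 0.027 ]), 3106) 0.24996044683327256 0.23721194225280273
pan rim (array([0.4815, 0.3318, 0.0679]), 5663)
```

play_rows(series=[[[1,-0.0005,0.0005,0,0],[1,-0.0005,0.0005,0,0],[1,-0.0005,0.0005,0,0],[1,-0.0005,0.0005,0,0]]])

```text
t: 4.45
tool_pos: [0.4822, 0.3326, 0.2273]
orientation: [2.221, 2.221, 0.001]
force: [-0.6, 0.5, -3.0]
opening: 0.055
```

Run:
```python
from h import *
s=sensors.read_state();print(s['tool_pos'],s['force'],s['wrist_torque'])
c=cam('wrist','w5');W=cloud(c)
crop(c,180,460,80,360,'w5c',2.5)
q=W[sel(W,.482,.331,.032,.225,.25)];print('collar',fitc(q))
q=W[sel(W,.482,.331,.08,.222,.236)&~sel(W,.482,.331,.055,0,1)];print('pan rim',fitc(q))
```

```text
[0.4822297  0.33260683 0.22726675] [-0.59583513  0.46237637 -3.01849306] [ 0.00710833 -0.01471662  0.01011526]
collar (array([0.4817, 0.3334, 0.0268]), 3139)
pan rim (array([0.4816, 0.334 , 0.068 ]), 5398)
```

View pics/w5c.png

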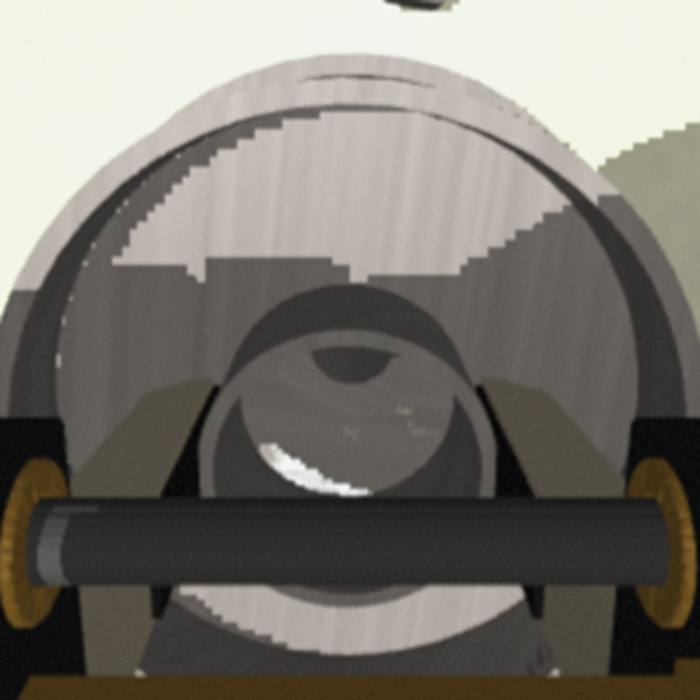

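play_rows(series=[[[1,0.0006,-0.0006,-0.01,0],[1,0.0006,-0.0006,-0.02,0],[1,0.0006,-0.0006,-0.03,0],[1,0.0006,-0.0006,-0.04,0],[1,0.0006,-0.0006,-0.045,0],[1,0.0006,-0.0006,-0.05,0],[1,0.0006,-0.0006,-0.055,0],[1,0.0006,-0.0006,-0.055,0]]])

```text
t: 5.3
tool_pos: [0.4823, 0.3317, 0.1709]
orientation: [-2.221, -2.221, 0.002]
force: [-1.1, -0.7, -3.5]
opening: 0.0548
```

play_rows(series=[[[1,0,0,-0.008,0],[1,0,0,-0.016,0],[1,0,0,-0.024,0],[1,0,0,-0.03,0],[1,0,0,-0.034,0],[1,0,0,-0.037,0],[1,0,0,-0.039,0],[1,0,0,-0.039,0]]])

```text
t: 6.1
tool_pos: [0.4829, 0.3321, 0.1334]
orientation: [2.221, 2.221, 0.001]
force: [-1.7, 0.3, 1.5]
opening: 0.0547
```

play_rows(series=[[[-0.55,0,0,0,0],[-0.55,0,0,0,0],[-0.55,0,0,0,0],[-0.55,0,0,0.02,0],[-0.55,0,0,0.05,0],[-0.55,0,0,0.1,0],[-0.55,0,-0.03,0.15,0],[-0.55,0,-0.08,0.2,0]]])

```text
t: 6.9
tool_pos: [0.4827, 0.2723, 0.3146]
orientation: [2.219, 2.223, 0.004]
force: [0.8, -0.0, 0.3]
opening: 0.072
```

Run:
```python
from h import *
s=sensors.read_state();print(s['tool_pos'],s['force'],s['opening'])
c=cam('wrist','w6');cam('side','s6');cam('scene','sc6')
for n in('wrist','side','scene'):
    W=cloud(load(n))
    a=W[sel(W,.4826,.3324,.069,.11,.142)&~sel(W,.4826,.3324,.055,0,1)]
    b=W[sel(W,.4826,.3324,.031,.138,.151)]
    print(n,'rim',len(a)and (fitc(a),np.percentile(a[:,2],[50,90,98])),'collar',len(b)and (fitc(b),np.median(b[:,2])))
```

```text
[0.48266866 0.27225943 0.31462167] [ 0.76078919 -0.01876434  0.26834368] 0.07200274590526254
wrist rim ((array([0.4822, 0.3321, 0.0672]), 3005), array([0.12900926, 0.13604022, 0.13685735])) collar ((array([0.482 , 0.3322, 0.0256]), 706), np.float64(0.14592695427953284))
side rim ((array([0.4823, 0.3319, 0.0667]), 195), array([0.12720844, 0.13508473, 0.13799672])) collar ((array([0.4805, 0.3277, 0.0219]), 92), np.float64(0.14462232211231674))
scene rim ((array([0.4817, 0.3331, 0.0667]), 460), array([0.12700594, 0.13607136, 0.13727791])) collar ((array([0.4831, 0.3348, 0.0242]), 188), np.float64(0.1452249177443145))
```

View pics/w6.png

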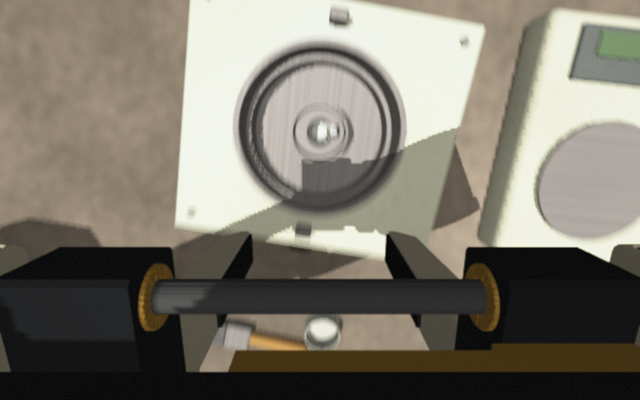

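play_rows(series=[[[-0.55,0,0.02,0,0],[-0.55,0,0.02,0,0],[-0.55,0,0.02,0,0],[-0.55,0,0.02,0,0]]])

```text
t: 7.45
tool_pos: [0.4822, 0.2916, 0.3106]
orientation: [-2.221, -2.222, 0.003]
force: [1.3, -0.0, -0.2]
opening: 0.0718
```

Run:
```python
from h import *
s=sensors.read_state();print(s['tool_pos'],s['orientation'])
c=cam('wrist','w7');u,v=proj(c,[.4826,.3324,.156])[0];print(u,v)
u=int(u);v=int(v);crop(c,u-30,u+30,v-30,v+30,'w7c',12)
W=cloud(c);q=W[sel(W,.4826,.3324,.024,.150,.160)];print('hub',fitc(q),q.mean(0))
q=W[sel(W,.4826,.3324,.1,.155,.165)&~sel(W,.4826,.3324,.05,0,1)];print('well rim',fitc(q))
```

```text
[0.48222088 0.29162114 0.3106498 ] [-2.22058097 -2.22170221  0.00276413]
320.0148179166711 150.12664942893196
hub (array([0.4831, 0.3331, 0.0181]), 1270) [0.48200582 0.33305413 0.15606325]
well rim (array([0.4829, 0.3332, 0.0775]), 4085)
```

View pics/w7c.png

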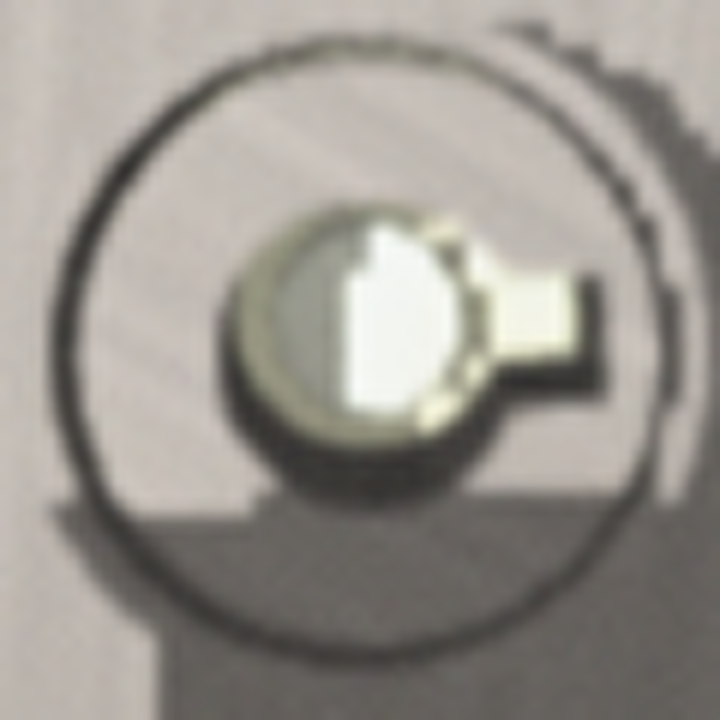

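play_rows(series=[[[-0.55,0.01,-0.05,0,0],[-0.55,0.02,-0.1,0,0],[-0.55,0.03,-0.15,0,0],[-0.55,0.04,-0.2,0,0],[-0.55,0.05,-0.25,0,0],[-0.55,0.06,-0.3,0,0],[-0.55,0.07,-0.35,0,0],[-0.55,0.072,-0.4,0,0]]])

```text
t: 8.3
tool_pos: [0.5542, -0.1037, 0.3115]
orientation: [-2.222, -2.221, -0.0]
force: [1.6, 0.6, 0.7]
opening: 0.0719
```

play_rows(series=[[[-0.55,0,-0.05,0,0],[-0.55,0,-0.1,0,0],[-0.55,0,-0.15,0,0],[-0.55,0,-0.2,0,0],[-0.55,0,-0.25,0,0],[-0.55,0,-0.264,0,0],[-0.55,0,-0.264,0,0],[-0.55,0,-0.264,0,0]]])

```text
t: 9.1
tool_pos: [0.5542, -0.3644, 0.3115]
orientation: [-2.221, -2.221, -0.001]
force: [-0.2, 1.5, -0.6]
opening: 0.0722
```

play_rows(series=[[[-0.55,0,0,0,0],[-0.55,0,0,0,0]]])

```text
t: 9.3
tool_pos: [0.5548, -0.3636, 0.3123]
orientation: [2.219, 2.224, 0.0]
force: [0.2, 0.0, 0.3]
opening: 0.0717
```

Run:
```python
from h import *
s=sensors.read_state();print(s['tool_pos'],s['orientation'],s['q'])
c=cam('wrist','w8');W=cloud(c)
for z0,z1,n in((.098,.110,'knobtop'),(.055,.068,'blade')):
    q=W[sel(W,.5545,-.3215,.07,z0,z1)]; print(n,len(q),q.mean(0),q.min(0),q.max(0),fitc(q))
q=q[:,:2]-q[:,:2].mean(0);_,_,vt=np.linalg.svd(q,full_matrices=False);print('bladeangle',np.degrees(np.arctan2(vt[0,1],vt[0,0])))
u,v=proj(c,[.5545,-.3215,.104])[0].astype(int);print(u,v);crop(c,u-50,u+50,v-40,v+40,'w8c',7)
```

```text
[ 0.55478723 -0.36358871  0.31231804] [2.21865116e+00 2.22350145e+00 4.74588693e-04] [-6.57532239e-01  2.86547126e-01  1.16688369e+00  2.36314935e-04
  1.68761324e+00 -6.59688388e-01]
knobtop 849 [ 0.5548814  -0.3208238   0.10394719] [ 0.53683202 -0.33984374  0.09803033] [ 0.57341132 -0.30263063  0.10683972] (array([ 0.5549, -0.321 ,  0.0127]), 849)
blade 1722 [ 0.55452148 -0.3195475   0.06258875] [ 0.49414904 -0.3473695   0.05501169] [ 0.61607326 -0.29500938  0.0669632 ] (array([ 0.5545, -0.3278,  0.0392]), 1722)
bladeangle -2.9410787488986863
318 144
```

View pics/w8.png

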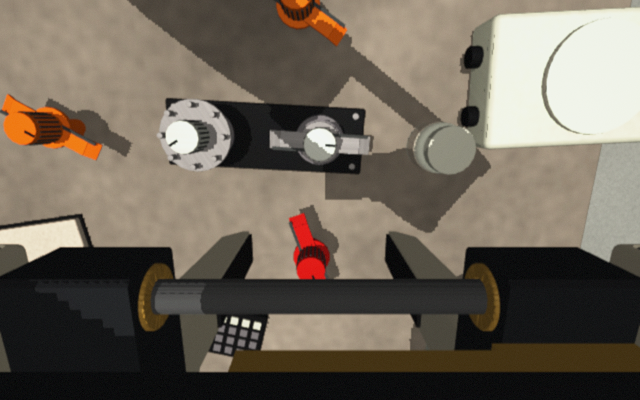

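View pics/w8c.png

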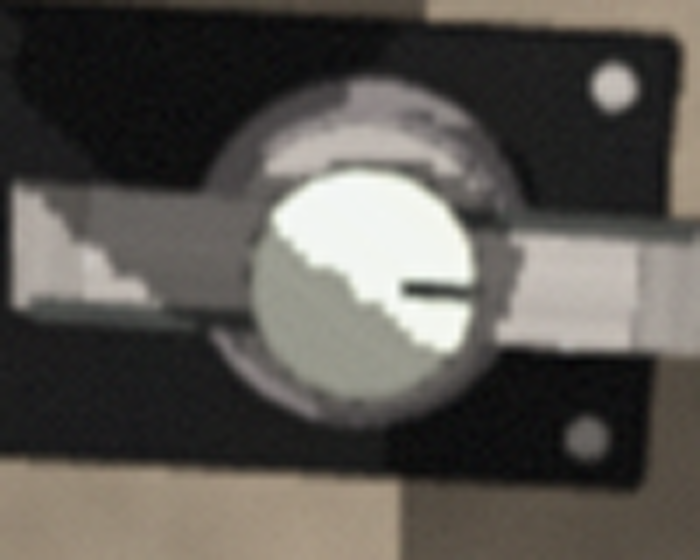

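play_rows(series=[[[-0.55,0,0.03,-0.03,0],[-0.55,0,0.043,-0.08,0],[-0.55,0,0.043,-0.13,0],[-0.55,0,0.043,-0.17,0],[-0.55,0,0.043,-0.2,0],[-0.55,0,0.043,-0.22,0],[-0.55,0,0.043,-0.229,0],[-0.55,0,0.043,-0.229,0]]])

```text
t: 10.15
tool_pos: [0.5537, -0.3213, 0.0817]
orientation: [-2.219, -2.221, 0.001]
force: [-0.7, 0.2, 0.9]
opening: 0.072
```

play_rows(series=[[[-0.55,0,0,0,0],[-0.55,0,0,0,0],[-0.55,0,0,0,0]]])

```text
t: 10.45
tool_pos: [0.5551, -0.323, 0.0846]
orientation: [2.22, 2.22, 0.001]
force: [0.2, -0.2, -0.1]
opening: 0.0721
```

Run:
```python
from h import *
s=sensors.read_state();print(s['tool_pos'],s['force'])
c=cam('wrist','w9');crop(c,200,440,170,350,'w9c',3)
```

```text
[ 0.55513481 -0.32296978  0.08455042] [ 0.21596517 -0.16924187 -0.07666547]
```

View pics/w9c.png

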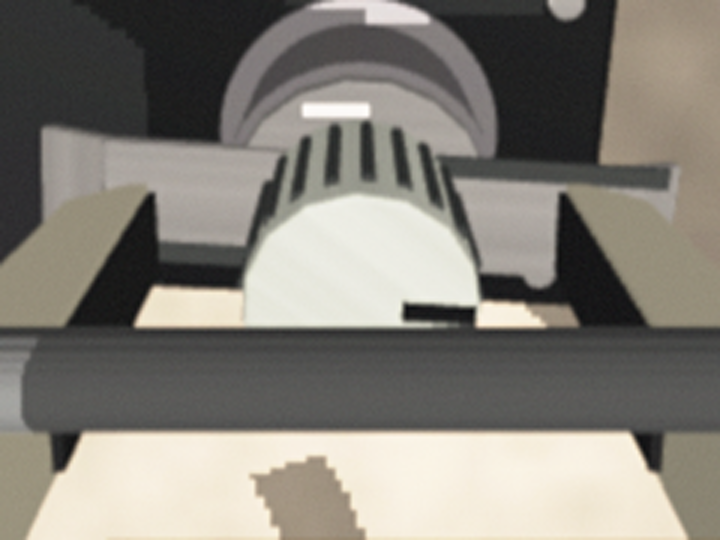

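play_rows(series=[[[1,0,0.001,0,0],[1,0,0.001,0,0],[1,0,0.001,0,0],[1,0,0.001,0,0],[1,0,0.001,0,0],[1,0,0.001,0,0],[1,0,0.001,0,0]]], force=50)

```text
t: 11.2
tool_pos: [0.5543, -0.3213, 0.0827]
orientation: [2.221, 2.221, 0.0]
force: [1.2, 0.5, -0.9]
opening: 0.0354
```

play_rows(series=[[[1,0,0,0.01,0],[1,0,0,0.03,0],[1,0,0,0.06,0],[1,0,0,0.1,0],[1,0,0,0.15,0],[1,0,0,0.2,0],[1,0,0,0.22,0],[1,0,0,0.22,0]]])

```text
t: 12.0
tool_pos: [0.5555, -0.3224, 0.3084]
orientation: [2.216, 2.216, 0.002]
force: [-0.7, 0.2, -3.3]
opening: 0.0354
```

play_rows(series=[[[1,0,0,0,0],[1,0,0,0,0],[1,0,0,0,0]]])

```text
t: 12.3
tool_pos: [0.5532, -0.3207, 0.2995]
orientation: [-2.218, -2.218, 0.001]
force: [-0.3, 0.4, -4.1]
opening: 0.0353
```

Run:
```python
from h import *
s=sensors.read_state();print(s['tool_pos'],s['force'],s['opening'],s['orientation'])
c=cam('wrist','w10');crop(c,200,440,170,350,'w10c',3)
W=cloud(c);x,y,z=s['tool_pos']
for a,b in((.018,.03),(-.028,-.01)):
    q=W[sel(W,x,y,.065,z+a,z+b)];print(len(q),len(q) and (q.mean(0)-[x,y,z],q.min(0)-[x,y,z],q.max(0)-[x,y,z]))
c=cam('side','s10');u,v=proj(c,s['tool_pos'])[0].astype(int);crop(c,u-60,u+60,v-50,v+50,'s10c',6)
```

```text
[ 0.5532085  -0.32070874  0.2995346 ] [-0.28422908  0.35955635 -4.09557734] 0.035347697137443006 [-2.21796351e+00 -2.21788212e+00  1.47500704e-03]
3552 (array([-0.00048528,  0.00846586,  0.02190747]), array([-0.03334084, -0.00049837,  0.01800881]), array([0.03221932, 0.01852228, 0.02998992]))
4176 (array([-0.00666561,  0.01050732, -0.01955952]), array([-0.06195178, -0.00621912, -0.02763048]), array([ 0.06110835,  0.02520661, -0.01000847]))
```

View pics/w10c.png

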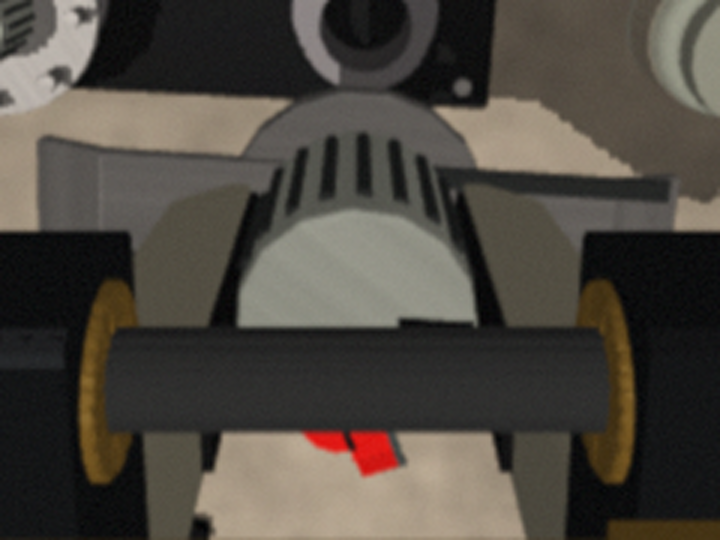

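View pics/s10c.png

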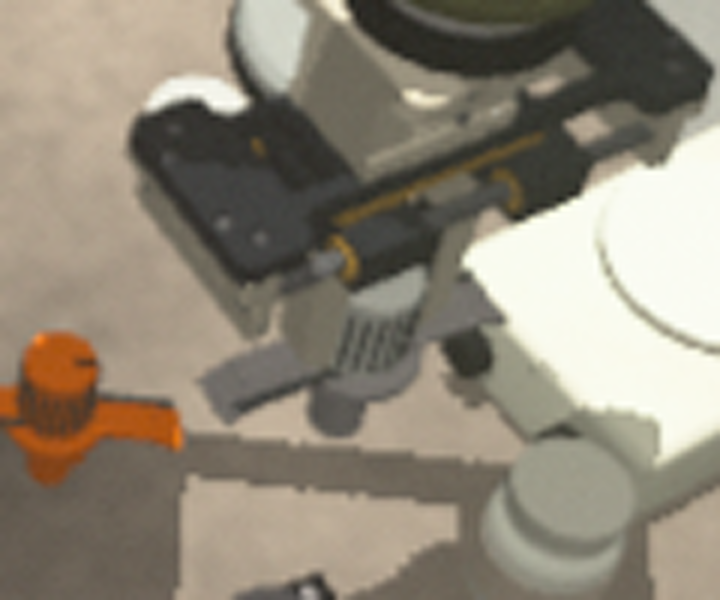

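play_rows(series=[[[1,0,0.04,0,0],[1,0,0.08,0,0.02],[1,-0.005,0.12,0,0.04],[1,-0.01,0.16,0,0.06],[1,-0.015,0.2,0,0.08],[1,-0.02,0.24,0,0.1],[1,-0.025,0.28,0,0.12],[1,-0.03,0.32,0,0.126]]])

```text
t: 13.2
tool_pos: [0.5235, 0.0002, 0.3022]
orientation: [-2.076, -2.357, 0.0]
force: [0.5, -0.5, -3.7]
opening: 0.0352
```

play_rows(series=[[[1,-0.005,0.045,0,0],[1,-0.01,0.09,0,0],[1,-0.015,0.135,0,0],[1,-0.02,0.18,0,0],[1,-0.025,0.225,0,0],[1,-0.03,0.27,0,0],[1,-0.036,0.31,0,0],[1,-0.041,0.333,0,0]]])

```text
t: 14.0
tool_pos: [0.4819, 0.3345, 0.3018]
orientation: [-2.074, -2.358, 0.001]
force: [0.5, 0.2, -4.0]
opening: 0.0354
```

play_rows(series=[[[1,0,0,0,0],[1,0,0,0,0],[1,0,0,0,0]]])

```text
t: 14.3
tool_pos: [0.4834, 0.3307, 0.3024]
orientation: [2.078, 2.356, -0.001]
force: [-0.5, -0.3, -3.5]
opening: 0.0357
```

play_rows(series=[[[1,0,0,0,0]]])

```text
t: 14.4
tool_pos: [0.4836, 0.3305, 0.3027]
orientation: [2.079, 2.355, -0.0]
force: [-0.1, -0.3, -3.8]
opening: 0.0355
```

play_rows(series=[[[1,0,0,0,0]]])

```text
t: 14.5
tool_pos: [0.4836, 0.3307, 0.3029]
orientation: [2.079, 2.355, 0.0]
force: [0.2, 0.1, -3.7]
opening: 0.0354
```

Run:
```python
from h import *
for i in range(6):
    c=cam('wrist',f'w11_{i}')
    s=sensors.read_state();W=cloud(c);x,y,z=s['tool_pos']
    a=W[sel(W,.4826,.3324,.1,.156,.164)&~sel(W,.4826,.3324,.05,0,1)]
    print(s['t'],s['tool_pos'].round(4),s['orientation'].round(3),'wellrim',fitc(a))
crop(c,140,500,60,350,'w11c',2)
c=cam('scene','sc11');crop(c,300,500,180,390,'sc11c',3.5)
c=cam('side','s11');crop(c,200,380,40,190,'s11c',4)
```

```text
14.55 [0.4836 0.3308 0.3029] [2.079 2.355 0.   ] wellrim (array([0.483 , 0.3351, 0.0759]), 2311)
14.6 [0.4835 0.331  0.3029] [2.078 2.356 0.   ] wellrim (array([0.483 , 0.3349, 0.0759]), 2296)
14.65 [0.4835 0.3311 0.3029] [2.078 2.356 0.   ] wellrim (array([0.483 , 0.3349, 0.0759]), 2316)
14.7 [0.4834 0.3313 0.3029] [2.078 2.356 0.   ] wellrim (array([0.4829, 0.3349, 0.0759]), 2295)
14.75 [0.4833 0.3314 0.3028] [2.078 2.356 0.   ] wellrim (array([0.483 , 0.335 , 0.0759]), 2293)
14.8 [0.4833 0.3315 0.3028] [2.078 2.357 0.   ] wellrim (array([0.483 , 0.3348, 0.0759]), 2289)
```

View pics/w11c.png

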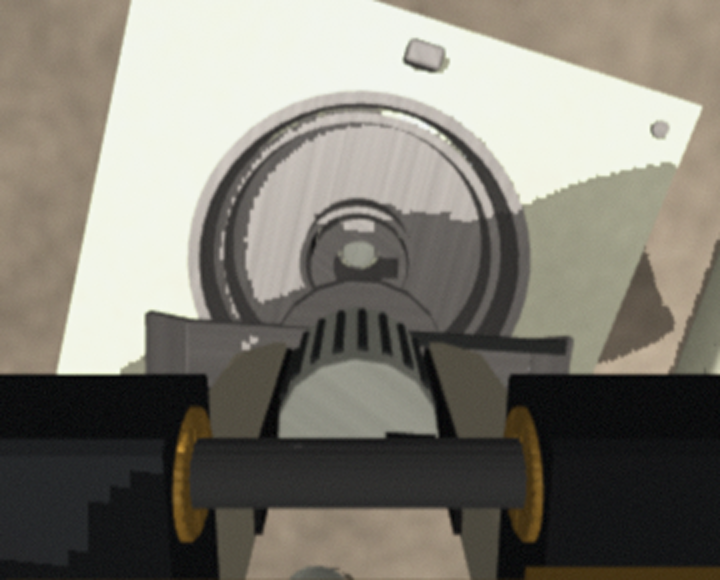

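View pics/s11c.png

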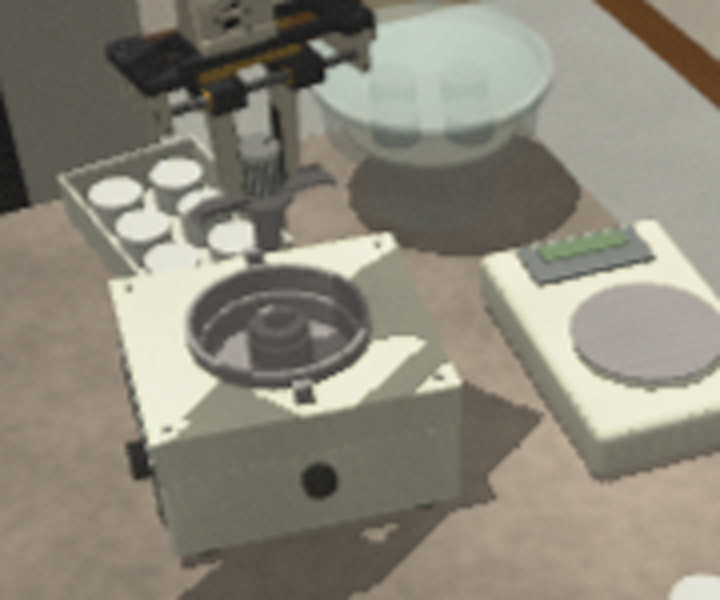

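View pics/sc11c.png

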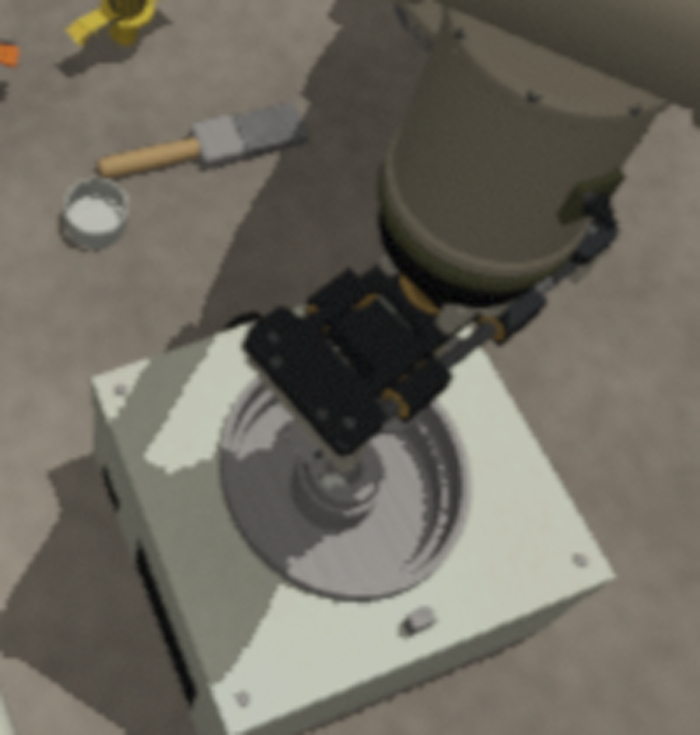

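Run:
```python
from h import *
c=load('wrist');crop(c,280,360,150,215,'w11d',9)
print((proj(c,[[.4829,.3328,.156],[.4829,.3328+.0225,.154],[.4829,.3328-.012,.156]])-[280,150])*9)
W=cloud(c)
q=W[sel(W,.4829,.334,.024,.152,.160)];print(fitc(q),q.mean(0))
q=W[sel(W,.4829,.334,.03,.142,.149)];print(fitc(q),q.mean(0))
```

```text
[[349.89871592 390.57500037]
 [377.70538401 174.90007793]
 [335.36818936 501.09063174]]
(array([0.4831, 0.3342, 0.0178]), 797) [0.48048488 0.34166138 0.1560792 ]
(array([0.4817, 0.3337, 0.0249]), 461) [0.4813084  0.34307912 0.14587005]
```

View pics/w11d.png

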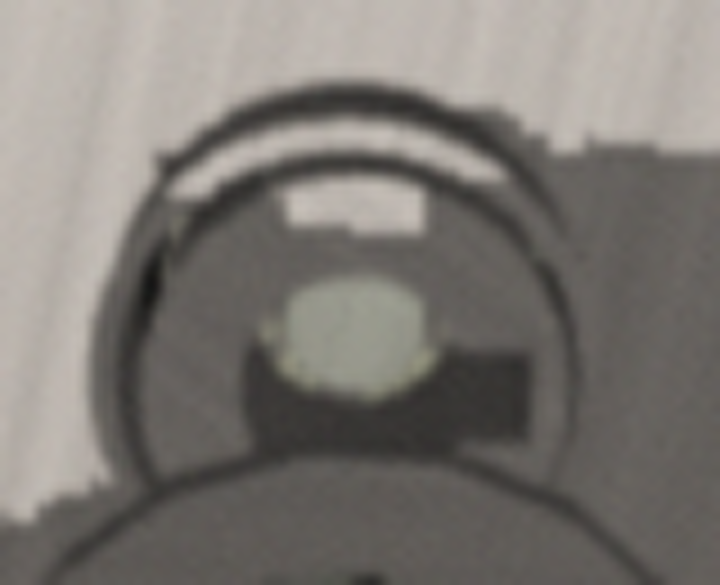

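play_rows(series=[[[1,0,0.001,-0.02,0],[1,0,0.001,-0.04,0],[1,0,0.001,-0.055,0],[1,0,0.001,-0.063,0],[1,0,0.001,-0.063,0],[1,0,0.001,-0.063,0],[1,0,0.001,-0.063,0],[1,0,0.001,-0.063,0]]])

```text
t: 15.7
tool_pos: [0.4837, 0.3329, 0.2409]
orientation: [2.077, 2.356, 0.003]
force: [-1.5, 0.1, -3.9]
opening: 0.0356
```

play_rows(series=[[[1,0,0,0,0],[1,0,0,0,0],[1,0,0,0,0]]])

```text
t: 16.0
tool_pos: [0.4833, 0.3327, 0.2399]
orientation: [2.077, 2.357, 0.0]
force: [-0.4, 0.3, -3.6]
opening: 0.0353
```

play_rows(series=[[[1,0,0,0,0],[1,0,0,0,0]]])

```text
t: 16.2
tool_pos: [0.4832, 0.3327, 0.2398]
orientation: [-2.077, -2.357, 0.0]
force: [0.7, 0.3, -4.3]
opening: 0.0353
```

Run:
```python
from h import *
for i in range(1):
    c=cam('wrist',f'w12');s=sensors.read_state();print(s['t'],s['tool_pos'].round(4),s['orientation'].round(3),s['force'],s['wrist_torque'])
crop(c,140,500,60,350,'w12c',2)
c=cam('scene','sc12');crop(c,340,460,250,370,'sc12c',6)
c=cam('side','s12');crop(c,220,320,70,170,'s12c',6)
```

```text
16.25 [0.4832 0.3326 0.2397] [-2.077 -2.357  0.   ] [-0.1170833  -0.54737601 -3.99141712] [-0.05871132 -0.05156685 -0.00707657]
```

View pics/sc12c.png

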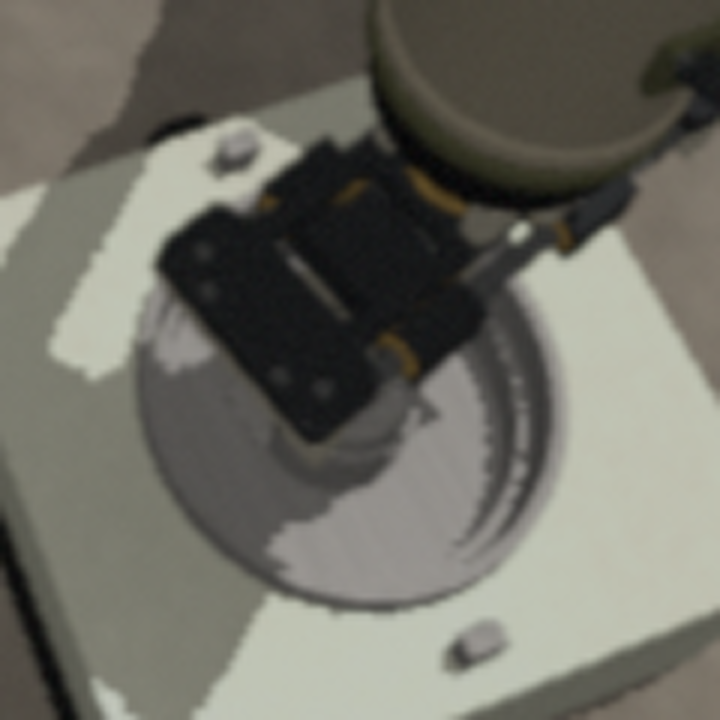

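View pics/s12c.png

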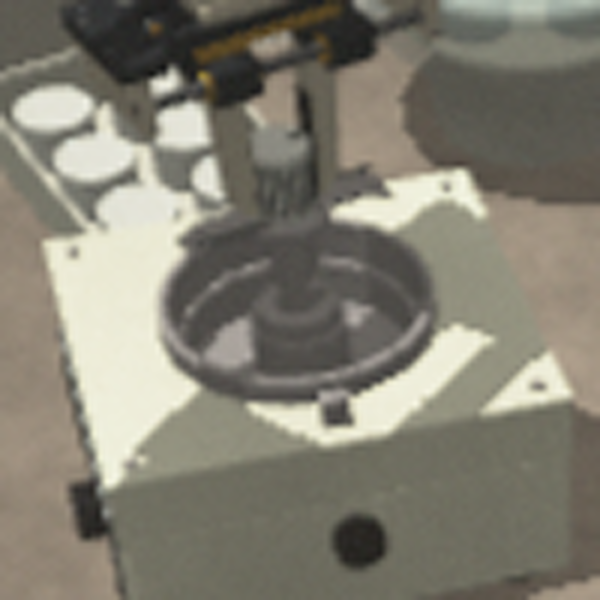

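View pics/w12c.png

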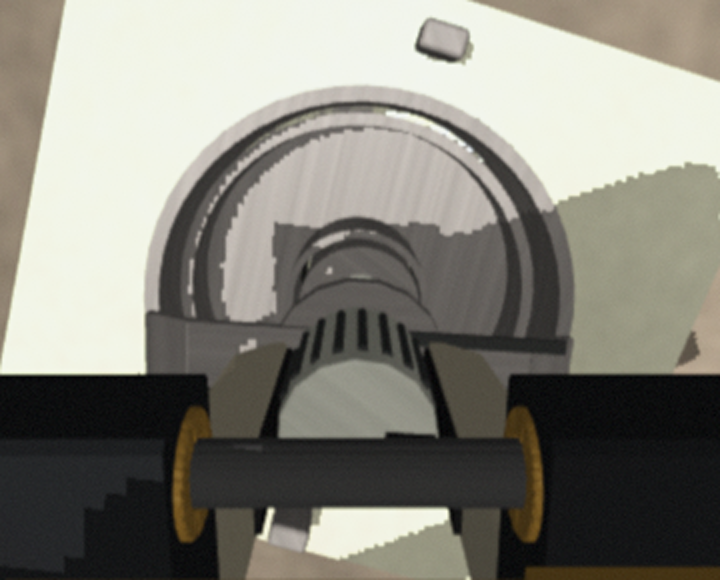

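play_rows(series=[[[1,0,0.0005,-0.004,0],[1,0,0.0005,-0.008,0],[1,0,0.0005,-0.011,0],[1,0,0.0005,-0.014,0],[1,0,0.0005,-0.016,0],[1,0,0.0005,-0.018,0],[1,0,0.0005,-0.018,0]]])

```text
t: 17.05
tool_pos: [0.4831, 0.333, 0.2214]
orientation: [-2.077, -2.357, 0.001]
force: [0.2, -0.4, -3.6]
opening: 0.0353
```

play_rows(series=[[[1,0,0,-0.003,0],[1,0,0,-0.006,0],[1,0,0,-0.008,0],[1,0,0,-0.01,0],[1,0,0,-0.012,0],[1,0,0,-0.012,0]]])

```text
t: 17.65
tool_pos: [0.483, 0.3331, 0.2093]
orientation: [-2.077, -2.357, 0.001]
force: [0.2, -0.3, -3.9]
opening: 0.0356
```

play_rows(series=[[[1,0,0,-0.003,0],[1,0,0,-0.006,0],[1,0,0,-0.009,0],[1,0,0,-0.012,0],[1,0,0,-0.015,0],[1,0,0,-0.015,0]]])

```text
t: 18.25
tool_pos: [0.4829, 0.3329, 0.194]
orientation: [-2.077, -2.357, 0.002]
force: [-0.7, -0.5, -3.4]
opening: 0.0355
```

Key is in the keyway and the shaft runs free. Next I press against the ejector, with a firmer grip.

play_rows(series=[[[1,0,0,-0.002,0],[1,0,0,-0.004,0],[1,0,0,-0.006,0],[1,0,0,-0.008,0],[1,0,0,-0.009,0],[1,0,0,-0.01,0],[1,0,0,-0.01,0]]], force=60)

```text
t: 18.95
tool_pos: [0.4834, 0.3333, 0.1852]
orientation: [2.077, 2.357, 0.001]
force: [-2.7, -0.8, 4.8]
opening: 0.0356
```

play_rows(series=[[[1,0,0,-0.001,0],[1,0,0,-0.002,0],[1,0,0,-0.003,0],[1,0,0,-0.003,0],[1,0,0,-0.003,0]]])

```text
t: 19.45
tool_pos: [0.4834, 0.3333, 0.1827]
orientation: [2.077, 2.357, 0.001]
force: [-4.4, -1.5, 8.3]
opening: 0.0354
```

play_rows(series=[[[1,-0.0005,-0.0002,-0.001,0],[1,-0.0005,-0.0002,-0.002,0],[1,-0.0005,-0.0002,-0.003,0],[1,-0.0005,-0.0002,-0.003,0],[1,-0.0005,-0.0002,-0.003,0]]])

```text
t: 19.95
tool_pos: [0.4834, 0.3333, 0.1826]
orientation: [2.076, 2.356, 0.005]
force: [-8.1, -6.5, 23.9]
opening: 0.0354
```

Run:
```python
from h import *
c=cam('wrist',f'w13');s=sensors.read_state();print(s['t'],s['tool_pos'].round(4),s['orientation'].round(3),s['force'],s['wrist_torque'])
crop(c,140,500,60,350,'w13c',2)
W=cloud(c)
q=W[sel(W,.483,.333,.026,.150,.170)&(W[...,1]>.333)];print('flange z',np.percentile(q[:,2],[5,25,50,75,95]),len(q))
for sgn in(-1,1):
    a=np.radians(4.3);X=(W[...,0]-.483)*np.cos(a)+(W[...,1]-.333)*np.sin(a);Y=-(W[...,0]-.483)*np.sin(a)+(W[...,1]-.333)*np.cos(a)
    m=(sgn*X>.032)&(sgn*X<.05)&(np.abs(Y)<.009)&(W[...,2]>.14)&(W[...,2]<.18);print('blade',sgn,m.sum(),np.median(W[m][:,2]) if m.any() else None)
q=W[sel(W,.483,.333,.1,.156,.165)&~sel(W,.483,.333,.074,0,1)];print('rim z',np.percentile(q[:,2],[50,95]))
b=W[sel(W,.4826,.3324,.069,.11,.142)&~sel(W,.4826,.3324,.055,0,1)];print('pan rim z',np.percentile(b[:,2],[90,98]))
c=cam('side','s13');crop(c,220,320,70,170,'s13c',6)
```

```text
20.0 [0.4834 0.3334 0.1826] [2.076 2.356 0.005] [-8.56006554 -6.07066562 23.6471126 ] [-1.10349225e+00  2.09578534e+00  2.79378612e-04]
flange z [0.15986908 0.16156267 0.16218685 0.16331609 0.16762241] 1530
blade -1 586 0.16400861449724954
blade 1 346 0.16400001379417722
rim z [0.16008379 0.16337644]
pan rim z [0.13612704 0.13672351]
```

View pics/w13c.png

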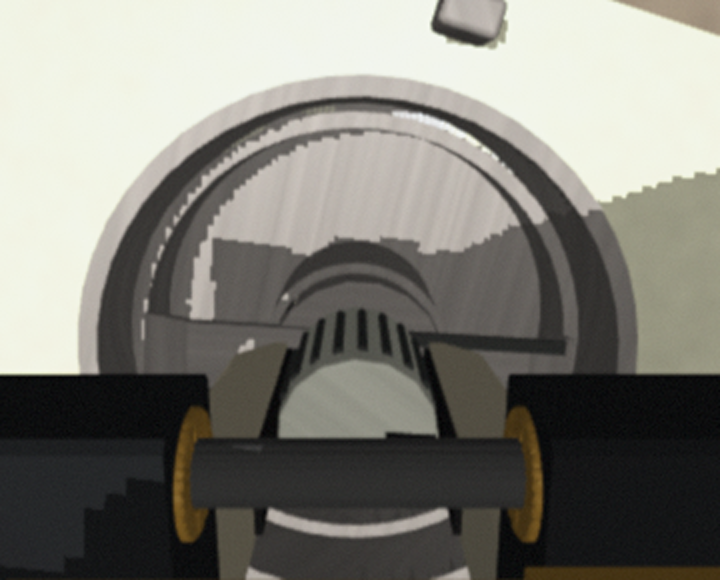

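View pics/s13c.png

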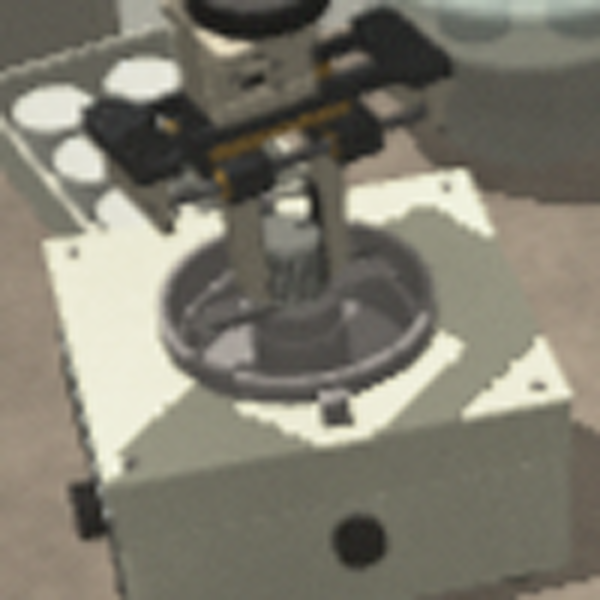

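play_rows(series=[[[1,0,0,0,0],[1,0,0,0,0],[1,0,0,0,0],[1,0,0,0,0],[1,0,0,0,0]]])

```text
t: 20.55
tool_pos: [0.4834, 0.3334, 0.1826]
orientation: [2.076, 2.356, 0.005]
force: [-9.3, -5.5, 24.6]
opening: 0.0351
```

Run:
```python
from h import *
s=sensors.read_state();print(s['t'],s['tool_pos'].round(4),s['force'],s['opening'])
print(robot.close_job())
```

```text
20.55 [0.4834 0.3334 0.1826] [-9.31425391 -5.528021   24.58770408] 0.03512830091358588
the job is handed in; nothing more can be done
None
```

The pan is in the well and released, and the knife rotor is fully home in the hub. The arm is still gripping it and pressing down. I handed the job in at 20.55 s.

- **Pan:** it sits over the hub, flat on the well floor. The cameras put its collar at about 146 mm and its rim at about 136 mm. They should be 146 and 135 mm. The height readings were the same after the rotor went in.
- **Rotor:** I took the grey two-bladed rotor from the stand and turned it about 7° to line its key up with the keyway. The key slid in without resistance, and I pressed on against the ejector until it stopped hard.
- **Last checks:** both blade tops read 164.0 mm and the flange top about 162 mm, which match the home position. The tool stayed at the same height while pushing down with about 24 N, with the knob gripped at 35 mm opening.
- **Off target:** a sideways force of about 10 N remained on the wrist at the end. The cameras disagreed by 1–2 mm on the hub's position, but the shaft still went in cleanly.
- **Left alone:** I did not handle the pin rotor, the coloured look-alikes or anything else on the bench. I did not take a final picture to confirm them.

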